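# Put the ice scoop back in its tray

### The arm

A 6-joint arm with a two-finger parallel gripper is mounted at the origin on the work surface. World frame = base frame: x ahead of the robot, y to its left, z up, the work surface at z = 0. Lengths are in m, angles in degrees, forces in N, time in s.
With the tool pointing down it reaches from about 0.325 to 0.775 m from the base axis. Payload 5.5 kg.
Tool frame: the origin (TCP) lies at the centre of the arm's flange, where the gripper is bolted on; the fingertips stand 182 mm ahead of it and the grasp point (between the pads) lies 163 mm ahead of it; z points along the fingers, y is the line along which they close (so a half turn about z gives the same grasp; the last joint's range is limited). The gripper opens to 88 mm and grips with 3 to 60 N. Pads are 20 mm wide; open, the fingers measure 115 mm over their backs; the gripper's body (75 mm by 178 mm) begins 61 mm behind the grasp point.
Start: joints at [-75.04, 5.22, 70.514, -0, 104.267, -3.249], TCP at [0.187, -0.57, 0.405] pointing down, gripper open.
Joint ranges: [-164.24, 164.24], [-49.07, 125.15], [9.68, 141.18], [-86.29, 266.29], [3.28, 154.24], [-151.56, 151.56]. Speed limits (degrees/s): [147.25, 147.25, 172.46, 180, 180, 180].

### API

Orientations are given as [roll, pitch, yaw] about the fixed x, y, z axes, in that order (R = Rz(yaw) Ry(pitch) Rx(roll)).
In Python, from station import r gives the robot as it stands. The module is installed in compiled form; this text tells all that it offers. Calls block until the motion is done:
- r.reach(position, orientation): joint-space move of the TCP to a pose.
- r.servo_line(position, rotation=None, speed=0.15): straight line of the TCP; rotation=None keeps the orientation; speed is the mean speed in m/s.
- r.move_joints(angles): joint-space move.
- r.let_go() and r.grab(squeeze=None): open the fingers fully, or close them until they stop; squeeze is the grip in N (None keeps the last).
- r.wait(seconds).
- r.inverse_kinematics(position, orientation): joint angles nearest the present ones, or None.
- r.sense(): the state.
- r.snapshot(name): name is "scene" or "side" or "wrist"; returns a dict with "frame" (400x640x3 uint8, red, green, blue), "fx", "fy", "cx", "cy" (pixels), "R" (3x3) and "t" (3): a world point X has camera coordinates R X + t. Camera axes: x right, y down, z forward; pixel columns grow to the right and rows downward; lengths in m; the calibration is good to about 2 mm. A picture is of the moment at which its call begins. There is no depth.
A pose or a line that the arm cannot do raises r.IKError and nothing moves.
- r.hand_in(): hands the job in; it is judged then, once.
The state is a dict: "clock": time; "joints": joint angles; "joint_vel": joint speeds; "joint_torque": joint torques, N m; "tcp_pos": TCP position; "orientation": TCP orientation; "contact_force": force on the tool from outside, world axes, zero at the start; "torque": the same for the moment, N m; "opening": finger opening in m; "gripper_force": force on a finger pad.
Only numpy, scipy, OpenCV 4.12 (cv2) and the standard library are available. Lean on these libraries where they do the work, as an engineer would, in place of code of your own. Each camera call takes 0.05 s, during which the arm holds its last target. There are 200 camera calls.

### The job

The ice scoop has been left inside the ice bin, and an orange carton stands on the bin's rear deck, in the way of its sliding cover. Stand the carton upright on the free end of the low wire shelf, slide the cover open, take the scoop out and lay it flat and right way up on the floor of the steel scoop tray, then slide the cover fully shut. Set things down instead of dropping them, and leave the rest of the stock where it stands.

Things in the scene. Friction and masses are not known exactly. Their poses are not given: they have to be found in the camera images.
- bin: Fixed steel ice bin, 410 (x) x 300 (y) x 135 mm high. Origin: centre of underside; x from front (robot side) to rear. Walls 15 mm, inner floor 35 mm above the table. Rear half (x 0 to 205) has a fixed flat deck, top at 135 mm; front half (x -190 to 0, y +-135) is the opening under a sliding cover (top at 141 mm) that runs just above the deck. Guide rails 10 mm wide along both sides, to 145 mm.
- cover (a joint): Travel of the bin's aluminium sliding cover in m along the bin's +x: 0 = fully shut over the opening, 0.19 = fully open, above the rear deck. Starts shut or up to 30 mm ajar. Stays where left; slides with about 2 N. Things standing on the deck block it.
- cover_grip (a point): Centre of the black bar handle on the cover: bar 110 mm along the bin's y, 12 mm thick along the bin's x, 10 mm high. It is 168 mm above the table, 27 mm above the cover's top, and 100 mm in front of the bin's centre when shut; moves with the cover. Axes parallel to the bin's.
- carton: Orange cardboard carton with white panels, 60 (its x) x 140 (its y) x 105 mm high, about 0.32 kg, rigid and closed, standing on the rear deck of the ice bin. Origin: centre of its underside, z up.
- rack: Low grey wire shelf, fixed: 320 (x) x 190 (y) mm, flat top 90 mm above the table. Origin: centre of its footprint on the table. Its -x half (nearer the robot) holds a yellow and a blue carton; its +x half is free. It stands left or right of the bin, the scoop tray on the other side.
- rack_free (a point): Centre of the free end of the wire shelf, on its top surface (85 mm along +x from the shelf's centre); axes as the shelf's. About 110 mm free towards the nearest carton, 75 mm to the shelf's far end, 95 mm to either side.
- scoop: Blue plastic flat-bottomed ice scoop, 195 mm long, about 0.12 kg, lying flat on the bin's inner floor under the cover, handle towards the bin's -y side (within 15 degrees). Origin: centre of the underside of its bowl; bowl floor 105 (x) x 80 (y) mm, walls up to 50 mm high, mouth to its +x, handle to its -x; z up.
- scoop_grip (a point): Middle of the scoop's handle: bar 22 mm wide (along the scoop's y), 12 mm thick, 100 mm long, rising (about 29 degrees) away from the bowl; this point is at the bar's centre, 94 mm behind the scoop's origin and 66 mm above its underside; axes as the scoop's.
- tray: Shallow stainless scoop tray, fixed, 265 (its x) x 162 (its y) mm, rim 22 mm high, walls and floor 4 mm thick (floor's top 4 mm above the table), empty. Origin: centre of its underside.
- carton_yellow: Yellow carton 50 x 130 x 95 mm on the wire shelf, outer one; bystander. Origin: centre of underside.
- carton_blue: Blue carton 50 x 125 x 90 mm on the wire shelf, the one next to the free end; bystander. Origin: centre of underside.
- can_red: Red drinks can, 66 mm diameter, 122 mm high, standing on the table; bystander. Origin: centre of underside.
- can_green: Green drinks can, 66 x 122 mm, standing on the table; bystander. Origin: centre of underside.
- can_blue: Blue drinks can, 66 x 122 mm, standing on the table; bystander. Origin: centre of underside.
- spray: White and green spray bottle, 73 mm diameter, 193 mm high; bystander. Origin: centre of underside.
- shaker: Grey open cocktail shaker tin, 84 mm across the rim, 145 mm high; bystander. Origin: centre of underside.

How it is judged:
By the outcome, as a careful person would: the job done as asked, in the order asked, and still so for the second after the job is handed in, with the robot touching nothing.
It also fails if it takes over 72 s, if anything falls off the work surface, if the arm or the gripper's body presses on something with over 40 N, if the wrist force passes 120 N, or if a joint passes its speed limit or range.

## Working session

There is one attempt and no reset: what is moved stays moved. The work goes in short steps, each a Python script; the robot and the scene stay as the last script left them, time stands still between calls to the robot, and variables do not carry over. Pictures are saved under pics/ and viewed, at most 10 in all, crops included, and the job is handed in when it is done.

```bash
mkdir -p pics; python3 - <<'E'
from station import r
import cv2,numpy as np
for n in("scene","side"):
    s=r.snapshot(n); cv2.imwrite(f"pics/{n}0.png",s["frame"][...,::-1])
    R=np.array(s["R"]);print(n,s["fx"],s["cx"],s["cy"],(-R.T@np.array(s["t"])).round(3),R.round(3).tolist())
print(r.sense())
E
```

```text
scene 437.4842101690504 316.22425254624716 194.1659900119754 [1.456 0.067 1.587] [[-0.086, 0.996, 0.007], [0.843, 0.077, -0.533], [-0.531, -0.04, -0.846]]
side 450.88344542668835 321.2905732669108 200.42261658080852 [0.458 0.948 1.17 ] [[-0.996, -0.085, 0.013], [-0.072, 0.736, -0.673], [0.047, -0.672, -0.739]]
{'clock': 0.1, 'joints': array([-7.50389747e+01,  5.25948636e+00,  7.05734927e+01,  1.98460015e-03,
        1.04267865e+02, -3.24717786e+00]), 'joint_vel': array([ 0.01538699, -0.10245558, -0.15474825, -0.02299192, -0.01194438,
       -0.05309332]), 'joint_torque': array([ 2.99207575e-03, -4.47856700e+01, -4.07570958e+01,  7.00547942e-02,
        2.84244987e-02, -1.23725226e-04]), 'tcp_pos': array([ 0.18751527, -0.57000348,  0.40362711]), 'orientation': array([-1.79899427e+02, -7.63330216e-03,  1.82086839e+01]), 'contact_force': array([-0.08728691, -0.5872554 , -0.00218734]), 'torque': array([-0.00104321, -0.02476669, -0.03578931]), 'gripper_force': 0.0, 'opening': 0.08790369565205837}
```

View pics/scene0.png

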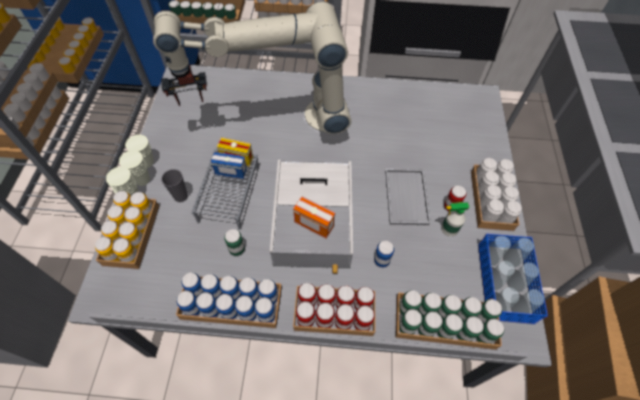

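View pics/side0.png

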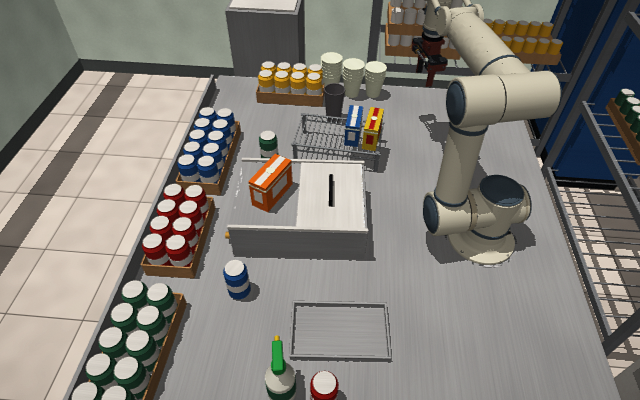

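The scene camera shows the bin around (313,213), the carton at (314,217), the rack at (228,185) on the robot's right and the tray at (407,197). The side view agrees. I'll enlarge both to read the corners.

```bash
python3 - <<'E'
import cv2
a=cv2.imread("pics/scene0.png")[130:275,180:440];cv2.imwrite("pics/sc1.png",cv2.resize(a,None,fx=3,fy=3,interpolation=cv2.INTER_CUBIC))
a=cv2.imread("pics/side0.png")[95:370,220:400];cv2.imwrite("pics/sd1.png",cv2.resize(a,None,fx=2.18,fy=2.18,interpolation=cv2.INTER_CUBIC))
E
```

```text
(no output)
```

View pics/sc1.png

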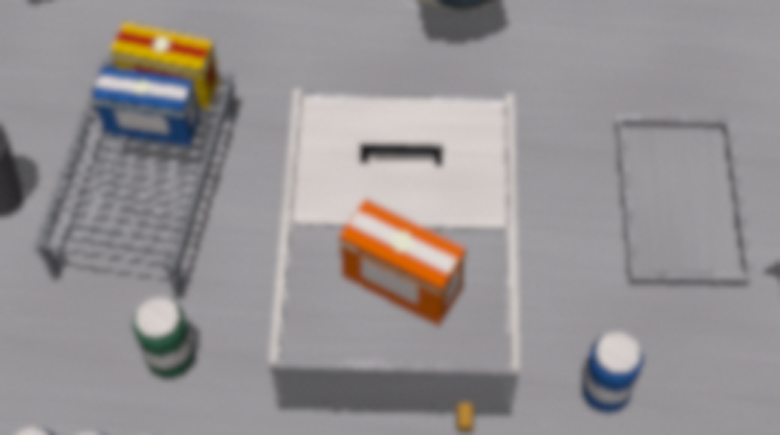

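View pics/sd1.png

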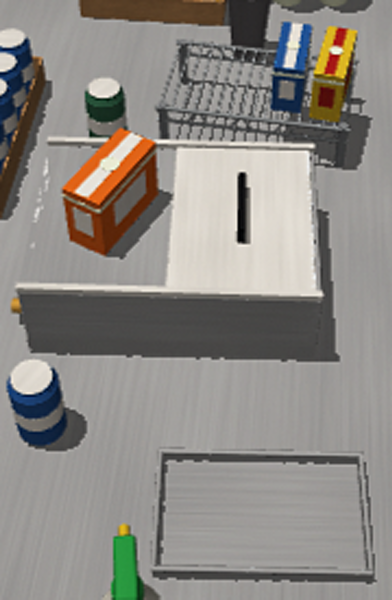

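The enlargements show the carton yawed about 20–30° on the deck, the cover nearly shut with its bar at crop (400,152), and the corners of bin, tray and rack. I'll fit planar poses with the known sizes to these corners over both cameras.

```bash
cat > fit.py <<'E'
import numpy as np
from scipy.optimize import least_squares
def proj(s,X):
    c=np.asarray(X)@np.array(s["R"]).T+s["t"]
    return np.c_[s["fx"]*c[:,0]/c[:,2]+s["cx"],s["fy"]*c[:,1]/c[:,2]+s["cy"]]
def ray(s,uv,z):
    R=np.array(s["R"]);C=-R.T@s["t"];d=R.T@np.array([(uv[0]-s["cx"])/s["fx"],(uv[1]-s["cy"])/s["fy"],1])
    return C+d*(z-C[2])/d[2]
def T(p,L):
    c,n=np.cos(p[2]),np.sin(p[2]);L=np.asarray(L,float)
    return np.c_[L[:,0]*c-L[:,1]*n+p[0],L[:,0]*n+L[:,1]*c+p[1],L[:,2]]
def fit(obs,p0):  # obs: (snap, local points with world z, pixels)
    f=lambda p:np.concatenate([(proj(s,T(p,L))-np.array(P)).ravel() for s,L,P in obs])
    q=least_squares(f,p0,loss="soft_l1")
    return q.x,np.abs(f(q.x)).reshape(-1,2).round(1)
E
python3 - <<'E'
from fit import *; from station import r; import pickle
A,B=r.snapshot("scene"),r.snapshot("side"); pickle.dump((A,B),open("cams.pkl","wb"))
a=lambda *P:[(180+u/3,130+v/3) for u,v in P]
b=lambda *P:[(220+u/2.18,95+v/2.18) for u,v in P]
def box(x,y,z,x0=0):return [(i*x/2+x0,j*y/2,z) for i,j in((-1,-1),(-1,1),(1,1),(1,-1))]
def go(n,obs,p0):
    p,e=fit(obs,p0);print(n,p[:2].round(4),np.degrees(p[2]).round(1),e.tolist())
L=box(.41,.30,.145)
go("bin",[(A,L,a((293,90),(514,94),(520,372),(270,367))),(B,L,b((314,145),(322,296),(18,288),(48,141)))],[.55,0,0])
L=box(.265,.162,.022)
go("tray",[(A,L,a((615,122),(727,122),(748,283),(630,283))),(B,L,b((362,453),(375,577),(152,572),(160,450)))],[.5,.25,0])
L=box(.06,.14,.24)
go("carton",[(A,L,a((366,200),(467,247))),(B,L[:1]+L[2:],b((157,143),(63,187),(125,128))),(A,[L[3]],a((341,243)))] if 0 else
 [(A,L[:2]+L[3:],a((366,200),(467,247),(341,243))),(B,[L[0],L[2],L[3]],b((157,143),(63,187),(125,128)))],[.6,0,-.4])
L=box(.32,.19,.09)
go("rack",[(A,L[2:],a((180,282),(42,248))),(B,L[2:],b((158,108),(178,41)))],[.5,-.27,-.2])
L=box(.05,.125,.18)
go("blue",[(A,L,a((103,68),(190,80),(188,103),(94,95))),(B,L,b((311,24),(305,65),(273,66),(283,22)))],[.45,-.3,-.2])
for s,P in((A,a((400,152))[0]),(B,b((243,208))[0])): print("bar",ray(s,P,.173).round(4))
E
```

```text
bin [ 0.5928 -0.0099] 3.6 [[0.0, 0.7], [0.5, 0.4], [0.2, 1.1], [0.3, 1.4], [0.5, 0.3], [0.2, 1.0], [1.8, 1.1], [1.0, 1.4]]
tray [0.4408 0.3749] 4.1 [[0.3, 2.1], [0.1, 1.5], [0.4, 2.1], [0.1, 2.7], [0.4, 0.7], [1.2, 0.8], [0.3, 0.4], [0.5, 0.4]]
carton [0.6765 0.0016] -25.8 [[0.3, 1.8], [0.4, 0.2], [0.8, 3.9], [0.0, 0.4], [0.8, 0.9], [1.7, 0.3]]
rack [ 0.4923 -0.3702] -5.0 [[0.2, 4.5], [1.0, 0.7], [1.7, 1.2], [0.3, 0.6]]
blue [ 0.438  -0.3681] -3.3 [[0.7, 0.9], [0.5, 1.2], [1.7, 1.1], [1.1, 0.0], [0.0, 0.6], [0.1, 3.1], [0.3, 1.2], [0.7, 0.2]]
bar [ 0.5083 -0.0159  0.173 ]
bar [ 0.4941 -0.0012  0.173 ]
```

Everything fits the given sizes except one carton corner, off by 4 px. I'll go above the carton and look with the wrist camera.

```bash
python3 - <<'E'
from station import r; import cv2,pickle
for y in(-115.8,64.2):
    q=r.inverse_kinematics([.6765,.0016,.5],[180,0,y]);print(y,q)
    q=r.inverse_kinematics([.57,-.38,.33],[180,0,y+22]);print(y,q)
r.reach([.62,.0,.5],[180,0,64.2])
s=r.snapshot("wrist");pickle.dump(s,open("w1.pkl","wb"));cv2.imwrite("pics/w1.png",s["frame"][...,::-1]);print(r.sense()["clock"])
E
```

```text
-115.8 None
-115.8 [-3.65348871e+01  1.83862481e+01  6.31290532e+01 -2.54444375e-14
  9.84846986e+01  1.47265113e+02]
64.2 [-2.74530527e+00  2.08150872e+01  4.27502661e+01 -2.54444375e-14
  1.16434647e+02  2.30546947e+01]
64.2 [-36.53488711  18.38624815  63.12905325   0.          98.48469861
 -32.73488711]
2.8083
```

View pics/w1.png

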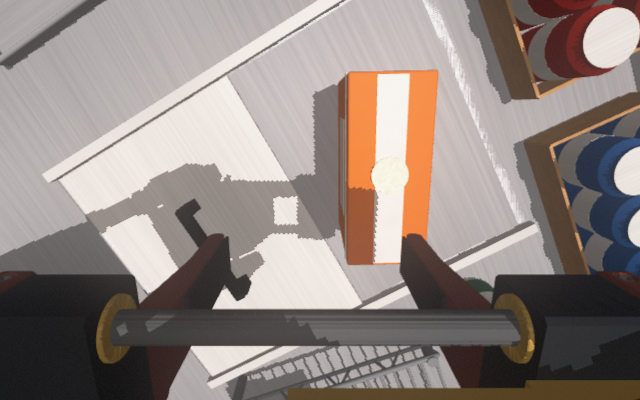

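The wrist view shows the carton's top with corners (350,72), (437,70), (428,263) and (347,263). The bar runs from (188,207) to (240,290), and the cover's rear edge from (229,78) to (363,303).

```bash
python3 - <<'E'
from fit import *; import pickle
s=pickle.load(open("w1.pkl","rb"))
c=[ray(s,p,.24) for p in((350,72),(437,70),(428,263),(348,263))]
c=np.array(c);print(c.round(4).tolist(),c.mean(0));print([np.linalg.norm(c[i]-c[i-1]).round(3) for i in range(4)])
d=c[0]-c[3]+c[1]-c[2];print("yaw",np.degrees(np.arctan2(d[1],d[0]))-90)
for p in((188,207),(240,290)):print("bar",ray(s,p,.173).round(4))
e=[ray(s,p,.141) for p in((229,78),(363,303))];print("edge",np.round(e,4).tolist())
for p in((45,178),(212,384)):print("binfront",ray(s,p,.145).round(4))
for p in((345,2),(535,222)):print("rail",ray(s,p,.145).round(4))
E
```

```text
[[0.6836, 0.0741, 0.24], [0.7355, 0.0502, 0.24], [0.6806, -0.0773, 0.24], [0.6255, -0.0505, 0.24]] [ 0.68128015 -0.00084831  0.24      ]
[np.float64(0.137), np.float64(0.057), np.float64(0.139), np.float64(0.061)]
yaw -24.14600281766336
bar [0.5069 0.0348 0.173 ]
bar [ 0.508  -0.0624  0.173 ]
edge [[0.5922, 0.1224, 0.141], [0.6087, -0.1502, 0.141]]
binfront [0.3813 0.1201 0.145 ]
binfront [ 0.4032 -0.1691  0.145 ]
rail [0.7153 0.1319 0.145 ]
rail [ 0.8073 -0.1387  0.145 ]
```

```bash
cat >> fit.py <<'E'
def touch(r,x,y,z0,z1,dz=.0015,f=3):
    """lower gently until the upward force grows by f"""
    r.servo_line([x,y,z0],speed=.08); r.wait(.1); b=r.sense()["contact_force"][2]
    z=z0; d=0
    while z>z1 and d<f:
        z-=dz; r.servo_line([x,y,z],speed=.03); d=r.sense()["contact_force"][2]-b
    return z,d
E
python3 - <<'E'
from fit import *; from station import r; import cv2,pickle
def st(t):
    s=r.sense();print(t,s["clock"],s["opening"].round(4),s["gripper_force"],s["contact_force"].round(1),s["tcp_pos"].round(4))
x,y=.681,-.001
r.reach([x,y,.44],[180,0,65.9]); r.servo_line([x,y,.368],speed=.15); r.grab(25); st("grab")
r.servo_line([x,y,.46],speed=.2); st("lift")
x,y=.577,-.378
r.reach([x,y,.44],[180,0,85.5])
print(touch(r,x,y,.329,.318)); st("down")
r.let_go(); r.servo_line([x,y,.46],speed=.25); st("up")
s=r.snapshot("side");cv2.imwrite("pics/p1.png",cv2.resize(s["frame"][60:280,200:420,::-1],None,fx=2.5,fy=2.5))
E
```

```text
Traceback (most recent call last):
AttributeError: 'float' object has no attribute 'round'
```

```bash
cat >> fit.py <<'E'
def st(r,t):
    s=r.sense();print(t,round(s["clock"],2),round(float(s["opening"]),4),round(float(s["gripper_force"]),1),s["contact_force"].round(1),s["tcp_pos"].round(4))
E
python3 - <<'E'
from fit import *; from station import r; import cv2
x,y=.681,-.001
st(r,"grab")
r.servo_line([x,y,.46],speed=.2); st(r,"lift")
if r.sense()["opening"]<.05: raise SystemExit
x,y=.577,-.378
r.reach([x,y,.44],[180,0,85.5])
print(touch(r,x,y,.329,.318)); st(r,"down")
r.let_go(); r.servo_line([x,y,.46],speed=.25); st(r,"up")
s=r.snapshot("side");cv2.imwrite("pics/p1.png",cv2.resize(s["frame"][60:280,200:420,::-1],None,fx=2.5,fy=2.5))
E
```

```text
grab 4.42 0.06 25.0 [-3.5  0.4  2.9] [ 0.6809 -0.0009  0.3686]
lift 5.03 0.06 25.0 [-1.3  0.3 -3.1] [ 0.6814 -0.0011  0.4582]
(0.3215, np.float64(7.28328699381023))
down 9.38 0.06 25.0 [-0.6  0.8  5.4] [ 0.5769 -0.3779  0.3236]
up 10.71 0.0877 0.0 [ 0.2  0.3 -2.2] [ 0.5772 -0.3781  0.4586]
```

View pics/p1.png

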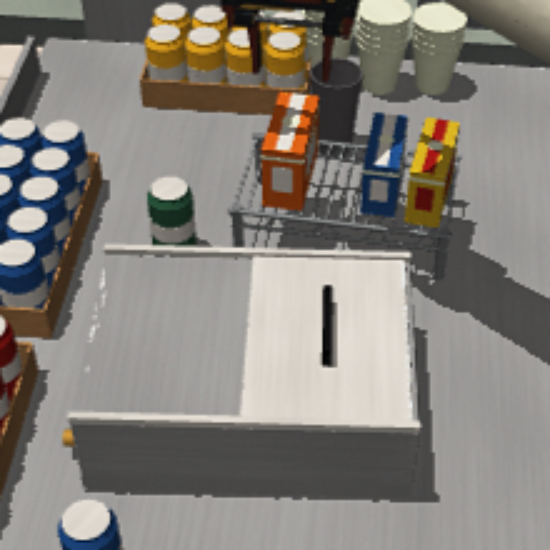

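The carton stands upright at the shelf's free end, and blue and yellow are unmoved. Next I open the cover.

```bash
python3 - <<'E'
from fit import *; from station import r; import cv2,pickle
yaw=4.; u=np.array([np.cos(np.radians(yaw)),np.sin(np.radians(yaw))])
p=np.array([.504,-.0155])
r.reach([*p,.42],[180,0,90+yaw]); r.servo_line([*p,.333],speed=.2); r.grab(15); st(r,"bar")
r.servo_line([*(p+.165*u),.333],speed=.15); r.wait(.1); st(r,"slid")
d=.165
while d<.195 and abs(r.sense()["contact_force"][0])<12:
    d+=.003; r.servo_line([*(p+d*u),.333],speed=.06)
st(r,f"end {d}")
r.let_go(); st(r,"rel"); e=r.sense()["tcp_pos"][:2]; np.save("bar.npy",e)
r.servo_line([*e,.42],speed=.25)
r.reach([.50,-.085,.43],[180,0,90+yaw])
s=r.snapshot("wrist");pickle.dump(s,open("w2.pkl","wb"));cv2.imwrite("pics/w2.png",s["frame"][...,::-1]);st(r,"t")
E
```

```text
bar 13.88 0.0117 15.0 [-2.4  0.4  0.5] [ 0.5039 -0.0155  0.3329]
slid 15.23 0.0119 15.0 [ 1.9 -5.8 -0.8] [ 0.6693 -0.005   0.333 ]
end 0.18300000000000002 16.73 0.0117 15.0 [-22.4  -7.2   6.4] [ 0.6842 -0.0041  0.3329]
rel 17.96 0.0878 0.0 [-0.9 -0.2  1. ] [ 0.6866 -0.0027  0.333 ]
t 19.34 0.0879 0.0 [-1.3 -0.5 -0.6] [ 0.5009 -0.0847  0.4291]
```

View pics/w2.png

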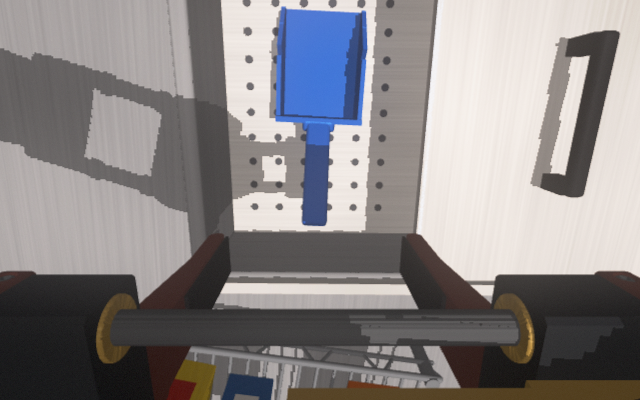

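The bin is open. The scoop bowl spans (277–366, 8–124), and its handle runs from (318,126) to (314,223).

```bash
python3 - <<'E'
from fit import *; import pickle
s=pickle.load(open("w2.pkl","rb"))
e=ray(s,(314,223),.125);h=ray(s,(318,130),.083);print(e,h,np.linalg.norm(e-h))
v=h-e;print("yaw",np.degrees(np.arctan2(v[1],v[0])))
# scoop front rim of the back wall & mouth (z .035 floor)
print([ray(s,p,.085).round(4) for p in((277,122),(362,124),(281,8),(366,13))])
p,er=fit([(s,[(-.094-.0437,0,.125),(-.094+.0437,0,.077)],[(314,223),(318,127)])],[.5,0,1.6]);print(p,np.degrees(p[2]),er)
g=T(p,[(-.094,0,.101)])[0];print("grip",g,proj(s,[g]))
E
```

```text
[ 0.5026881  -0.11051256  0.125     ] [ 0.50104843 -0.03325357  0.083     ] 0.08795249127490452
yaw 91.21580570256961
[array([ 0.4627, -0.0285,  0.085 ]), array([ 0.5412, -0.0249,  0.085 ]), array([0.4624, 0.0661, 0.085 ]), array([0.5349, 0.0673, 0.085 ])]
[0.4994424  0.02291625 1.59620734] 91.45594382664268 [[0.  4.6]
 [0.  3.8]]
grip [ 0.50183078 -0.0710534   0.101     ] [[316.07597984 173.48159342]]
```

```bash
python3 - <<'E'
from fit import *; from station import r; import pickle
A,B=pickle.load(open("cams.pkl","rb"))
print("spray",ray(A,(457,208),.19),ray(B,(277,340),.19),ray(B,(281,380),.13)); print("red",ray(A,(457,193),.122),ray(B,(324,385),.122)); print("bluecan",ray(A,(385,245),.122))
x,y=.502,-.071
r.reach([x,y,.36],[180,0,91.5]); r.servo_line([x,y,.263],speed=.12); r.grab(45); st(r,"grip")
r.servo_line([x,y,.30],speed=.1); st(r,"up"); r.servo_line([x,y,.42],speed=.2)
import cv2; s=r.snapshot("wrist");cv2.imwrite("pics/w3.png",s["frame"][...,::-1]);st(r,"t")
E
```

```text
spray [0.59297317 0.52664113 0.19      ] [0.58467023 0.49872732 0.19      ] [0.56881943 0.56590552 0.13      ]
red [0.48109135 0.55487362 0.122     ] [0.47009066 0.56538109 0.122     ]
bluecan [0.73500981 0.27017536 0.122     ]
grip 21.72 0.0215 44.9 [-0.1  0.7  1.2] [ 0.502 -0.071  0.263]
up 22.23 0.0217 44.9 [-0.6  0.5 -1.5] [ 0.502  -0.071   0.3001]
t 23.03 0.0218 44.9 [ 0.   0.5 -1.3] [ 0.5021 -0.071   0.4177]
```

View pics/w3.png

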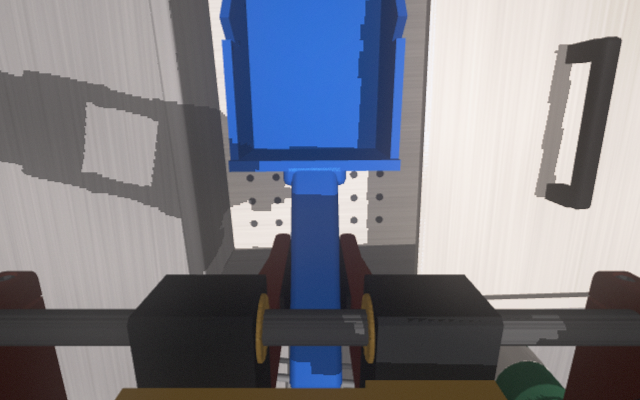

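The scoop is held level, mouth ahead. Next it goes into the tray, handle towards +x, clear of the red can and spray.

```bash
python3 - <<'E'
from fit import *; from station import r; import cv2
x,y=.4897,.3783
r.reach([x,y,.33],[180,0,-176]); st(r,"over")
print(touch(r,x,y,.240,.2285,f=2.5)); st(r,"down")
r.let_go(); st(r,"rel"); r.servo_line([x,y,.40],speed=.25)
s=r.snapshot("side");cv2.imwrite("pics/p2.png",cv2.resize(s["frame"][220:400,220:460,::-1],None,fx=3,fy=3))
E
```

```text
over 24.71 0.0214 44.9 [-0.6  0.  -0.5] [0.4903 0.3774 0.3304]
(0.23099999999999998, np.float64(4.988087280469603))
down 27.58 0.0218 44.9 [-0.8 -0.6  4.4] [0.4898 0.3784 0.2318]
rel 28.69 0.0878 0.0 [-0.9 -0.7  0. ] [0.4897 0.3783 0.231 ]
```

View pics/p2.png

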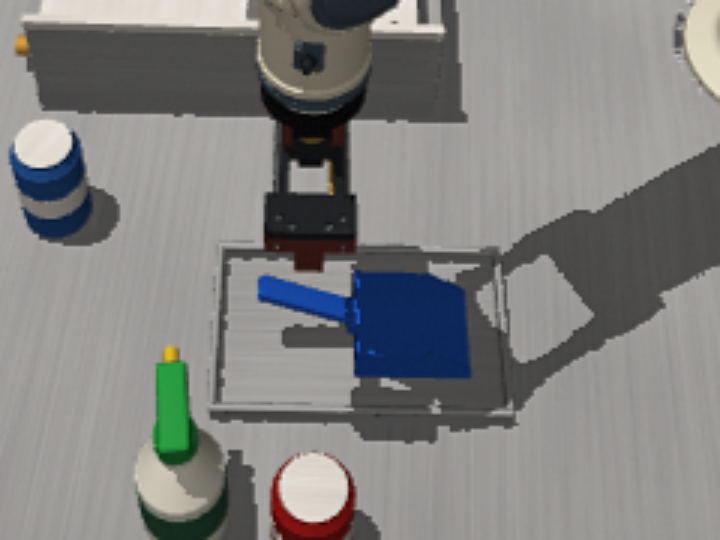

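The scoop lies flat and upright inside the tray. Now I shut the cover.

```bash
python3 - <<'E'
from fit import *; from station import r; import cv2
yaw=4.; u=np.array([np.cos(np.radians(yaw)),np.sin(np.radians(yaw))])
p=np.array([.6845,-.0035])
r.reach([*p,.42],[180,0,90+yaw]); r.servo_line([*p,.333],speed=.2); r.grab(15); st(r,"bar")
r.servo_line([*(p-.175*u),.333],speed=.15); r.wait(.1); st(r,"slid")
d=.175
while d<.205 and r.sense()["contact_force"][0]<16:
    d+=.003; r.servo_line([*(p-d*u),.333],speed=.06)
st(r,f"end {d}")
r.let_go(); e=r.sense()["tcp_pos"][:2]
r.servo_line([*e,.46],speed=.25); r.reach([.40,-.085,.46],[180,0,94]); r.wait(.2); st(r,"t")
s=r.snapshot("scene");cv2.imwrite("pics/p3.png",cv2.resize(s["frame"][130:275,180:440,::-1],None,fx=3,fy=3,interpolation=cv2.INTER_CUBIC))
E
```

```text
bar 32.88 0.0119 15.0 [-10.4  -0.1   2.7] [ 0.6832 -0.0036  0.3329]
slid 34.3 0.0119 15.0 [-1.9  4.4 -0.3] [ 0.5093 -0.0148  0.3328]
end 0.196 36.05 0.0117 15.0 [18.6  6.8 -8.8] [ 0.4907 -0.016   0.3328]
t 38.66 0.0879 0.0 [ 0.4  0.3 -1.3] [ 0.4008 -0.0846  0.4591]
```

View pics/p3.png

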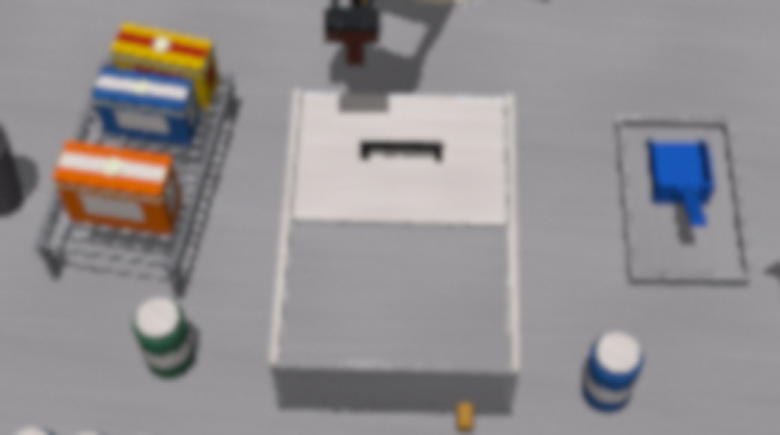

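The cover is against its front stop (0.19 m of travel, 19 N at the end), the carton is on the shelf, the scoop is in the tray, and the other stock stands unmoved.

```bash
python3 -c "
from station import r
print(r.hand_in())"
```

```text
the job is handed in; nothing more can be done
None
```

The job is handed in at about 39 s of the 72 s allowed: the carton stands upright on the shelf's free end, the scoop lies flat and right way up in the tray, and the cover is shut against its stop; no verdict was returned.

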